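# Take the slack end stop off the carton gauge board

## Robot

A 6-joint arm with a two-finger parallel gripper is mounted at the origin on the work surface. World frame = base frame: x ahead of the robot, y to its left, z up, the work surface at z = 0. Lengths are in m, angles in rad, forces in N, time in s.
With the tool pointing down it reaches from about 0.25 to 0.775 m from the base axis. Payload 4 kg.
Tool frame: the origin (TCP) lies midway between the tips of the shut fingers; the grasp point (between the pads) lies 19 mm behind it; z points along the fingers, y is the line along which they close (so a half turn about z gives the same grasp; the last joint's range is limited). The gripper opens to 94 mm and grips with 3 to 60 N. Pads are 16 mm wide; open, the fingers measure 119 mm over their backs; the gripper's body (75 mm by 177 mm) begins 78 mm behind the grasp point.
Start: joints at [-1.395, 0.087, 1.371, -0, 1.684, -0.103], TCP at [0.151, -0.529, 0.206] pointing down, gripper open.
Joint ranges: [-3.1, 3.1], [-0.76, 2.03], [0.27, 2.55], [-1.08, 4.22], [0.17, 2.65], [-2.57, 2.57]. Speed limits (rad/s): [2.79, 2.79, 3.14, 3.14, 3.14, 3.14].

## Interface

Orientations are given as a rotation vector (axis times angle).
In Python, from plant import manip gives the robot as it stands.
- The arm moves only by the tool apply_moves, never from a script. Its argument "motion" is a list of rows, each a list of 2 entries, a list of its own where there are three numbers: the shift along the world's x, y, z in m, then the turn about the world's z in rad. A call has exactly 8 rows; each row shifts and turns the commanded pose from where the row before left it; what a row does not reach is not made up. A row lasts 1/12 s, in which the tool goes at most 41.7 mm and 7.16 degrees, less where a joint would pass 70% of its speed; a pose out of reach is approached as far as the arm can. A call with a gripper value outside its range is refused whole. "fingers" is the finger opening in m, from 0 to 0.094, set as the call begins (left out, the last holds). The fingers move at their own pace and stop on an object; "squeeze" is the grip in N (left out, the last holds). Time passes only in rows, so rows that do not move let the fingers close, or fill a call up. It gives the time, the measured TCP pose, the force, the opening and the grip force at its end, in the units of the state.
- manip.get_state(): the state, without advancing time (a new reading comes with each control period).
- manip.snapshot(name): name is "side" or "top" or "wrist"; returns the picture (400x640x3 uint8, red, green, blue); there is no depth.
- manip.calibration(name): a dict with "fx", "fy", "cx", "cy" (pixels), "position" and "rotation" of the camera in the world; the wrist camera has in their place "mount" (4x4, takes a point from camera to tool coordinates, whose origin is the TCP and whose axes are the flange's). Camera axes: x right, y down, z forward; pixel columns grow to the right and rows downward; lengths in m; the calibration is good to about 2 mm. A picture is of the moment at which its call begins: read the wrist's pose just before it. calibration takes no time and is no camera call.
- manip.job_done(): hands the job in; it is judged then, once.
Trained networks look in the newest picture that a camera, given by its name, has taken for a name from the list of things; names that differ only in an ending like _2 or _b are one class to them, and where a whole thing is asked for, a point or a joint stands for the part that bears it (a point fixed in the world has none). Each returns a list of dicts, best first, with "p" (0 to 1); they miss things now and then, are a little off and sometimes report something else, mostly with a low value. They report only what shows in the picture. A call takes as long as a camera call. They do not tell look-alikes from the thing itself.
- manip.recognise(camera, query): "location" ([x, y, z] in m, in world coordinates, good to about 4 mm: the middle of the surface that is visible of it).
- manip.landmark_of(camera, query): "location" ([x, y, z] in m, in world coordinates, good to about 4 mm: a listed point, or the origin of a listed thing).
The state is a dict: "clock": time; "joint_positions": joint angles; "joint_vel": joint speeds; "effort": joint torques, N m; "position": TCP position; "orientation": TCP orientation; "wrist_force": force on the tool from outside, world axes, zero at the start; "wrist_torque": the same for the moment, N m; "width": finger opening in m; "finger_force": force on a finger pad.
Only numpy, scipy, OpenCV 4.12 (cv2) and the standard library are available. Lean on these libraries where they do the work, as an engineer would, in place of code of your own. Each camera call takes 0.05 s, during which the arm holds its last target. There are 200 camera calls.

## Task

This packing bench runs only short cartons now, so take the slack stop (the one nearer the open end of the track) off the gauge board: flip up the steel keeper bar, slide the stop along its T-track into the open mouth, lift it off and set it down, without dropping it, standing upright on its foot in the blue tray. Then lower the keeper flat across the track again. Leave the carton on the board and the bench tape dispenser where they are.

Things in the scene. Friction and masses are not known exactly. Their poses are not given: they have to be found in the camera images.
- board: Fixed plywood gauge board, 36 mm high, aluminium T-track flush in its top along y. Origin at bench level on the track's centre line; +x away from the robot, +y to the open end, z up. Deck x -70 to 85, y -310 to 285 mm. Slot 24 wide, lips 10 thick, cavity below 48 wide, floor z 12. Fence 28 mm tall on the deck, x 69 to 85, y -310 to 100.
- track_mouth (a point): Deck-top point on the track's centre line, board y +225, in the open mouth: from board y 175 to the deck's end at 285 the lips are cut away (48 mm wide, no end wall). The stop lifts straight out once its origin is past board y 210; best 215 to 240, and not past 250.
- keeper (a joint): Hinge of the keeper, a steel drop bar 118 x 18 x 10 mm across the track at board y 160, barring the way to the mouth. Radians: 0 = flat on the deck, grows as its robot-side end is lifted up and over to the far side; limit 1.85. Left past 1.45 it stays up by itself; below about 1.2 it falls shut. 0.14 kg, slight friction: under 2 N at the knob.
- keeper_hinge (a point): The keeper's hinge axis, at board x 56, y 160, z 42 mm; the axis runs along board y. Fixed.
- keeper_knob (a point): Centre of the black barrel knob on the keeper's free end, 26 mm across, 24 mm long along board y; moves with it. When down: 90 mm from the hinge towards board -x and 32 mm above the hinge axis. Stem 8 mm across below it, bar top 27 mm below its centre; two catch ears 10 mm tall on the deck beside the bar. Pinched along board y by its flat ends, it turns between the fingers as the keeper swings.
- stop: Slack stop to take off: aluminium and steel, 112 mm tall, about 0.4 kg, free to slide. Origin: centre of the foot's underside, 14 mm above the bench in the track; axes as the board's. Foot 43 x 70 (x, y) x 9 mm, stem 20 wide to z 22, shoe 60 x 70 to z 34 riding on the deck, black star knob 38 across at y 12, top z 60. Starts at board y 10 to 90. Stands on its foot by itself.
- stop_grip (a point): Place to grip the slack stop: in its upright plate (76 mm wide in x, 12 thick in y), at stop x 0, y -29, z 92 mm, 20 mm below the plate's top edge. Fingers close along y; the star knob's top is 32 mm lower.
- stop_push (a point): Middle of the low part of the plate's flat -y face, at stop x 0, y -35, z 45 mm: the face to push towards the mouth. The face runs from z 22 to 112.
- set_stop: The other stop, same shape and axes as the slack one, clamped tight to the board (immovable), origin at board y -170 to -130 mm.
- tray: Blue plastic tray, open on top, 140 x 240 x 55 mm outside (x, y, z), walls and floor 5 mm, 0.7 kg, loose on the bench on the robot's side of the board, left or right. Origin at the centre of its underside; axes about as the board's. Its +y half is free: room for the stop's origin at about x 0, y 55 mm.
- tape_roll: Roll of packing tape 100 mm across, 48 mm high, lying in the tray's -y half at about tray y -60 mm. Origin at the centre of its underside.
- carton: Closed carton 126 x 100 x 75 mm (x, y, z) standing on the deck at the -y side of the clamped stop. Origin at the centre of its underside. Not to be moved.
- dispenser: Heavy bench tape dispenser, base 75 x 190 mm (x, y), 118 mm tall, on the robot's side of the board at the place, left or right, that the tray does not have. Origin at the centre of its underside. Not to be moved.
Things that resemble listed ones, but are neither listed nor needed, are in the scene too. What is shaped like the stop but green is not meant.

How it is judged:
By the outcome, as a careful person would: the job done as asked, in the order asked, and still so for the second after the job is handed in, with the robot touching nothing.
It also fails if it takes over 72 s, if anything falls off the work surface, if the arm or the gripper's body presses on something with over 40 N, if the wrist force passes 120 N, or if a joint passes its speed limit or range.

## Working session

There is one attempt and no reset: what is moved stays moved. The work goes in short steps, Python scripts to look and compute and a tool call to move; the robot and the scene stay as the last step left them, time stands still between calls to the robot, and variables do not carry over. Pictures are saved under pics/ and viewed, at most 10 in all, crops included, and the job is handed in when it is done.

Besides the shell and the picture viewer there is one more tool, called after "Emit:" by a JSON object that holds its "name" and its "arguments", one argument or row to a line. apply_moves: Moves the arm, as the interface text tells. Its arguments: {"type":"object","properties":{"motion":{"type":"array","items":{"type":"array"}},"fingers":{"type":"number"},"squeeze":{"type":"number"}},"required":["motion"]}

```bash
mkdir -p pics
cat > h.py <<'E'
from plant import manip
import cv2,numpy as np
def snap(c,n):
    im=manip.snapshot(c); cv2.imwrite(f'pics/{n}.png',im[:,:,::-1]); return im
def find(c,qs,f=None):
    for q in qs:
        for r in (f or manip.landmark_of)(c,q)[:4]: print(c,q,np.round(r['location'],3),round(r['p'],2))
def proj(c,p):
    k=manip.calibration(c);R=np.array(k['rotation']);q=R.T@(np.array(p)-k['position'])
    return [round(k['fx']*q[0]/q[2]+k['cx']),round(k['fy']*q[1]/q[2]+k['cy'])]
E
python3 - <<'E'
from h import *
a=snap('top','top1');b=snap('side','side1')
cv2.imwrite('pics/both.png',cv2.resize(np.vstack([a,b])[:,:,::-1],(480,600)) )
for c in('top','side'): find(c,['board','track_mouth','keeper_knob','keeper_hinge','stop','stop_grip','set_stop','tray','tape_roll','carton','dispenser'])
s=manip.get_state();print(s['clock'],s['position'],s['orientation'],s['wrist_force'])
E
```

```text
top board [0.572 0.012 0.001] 0.92
top track_mouth [0.591 0.231 0.034] 0.86
top keeper_knob [0.558 0.171 0.074] 0.81
top keeper_hinge [0.647 0.158 0.04 ] 0.81
top stop [0.371 0.081 0.007] 0.84
top stop [0.579 0.085 0.013] 0.57
top stop_grip [0.578 0.055 0.109] 0.74
top stop_grip [0.355 0.065 0.091] 0.66
top set_stop [ 0.555 -0.138  0.012] 0.89
top tray [ 0.359 -0.244 -0.003] 0.88
top tape_roll [ 0.356 -0.304  0.005] 0.97
top carton [ 0.552 -0.229  0.033] 0.68
top dispenser [ 0.358  0.266 -0.002] 0.65
side board [ 0.571  0.009 -0.005] 0.78
side track_mouth [0.593 0.233 0.034] 0.9
side keeper_knob [0.556 0.171 0.074] 0.57
side keeper_hinge [0.644 0.164 0.044] 0.86
side stop [0.376 0.082 0.004] 0.82
side stop [0.58  0.083 0.013] 0.72
side stop_grip [0.352 0.061 0.088] 0.92
side stop_grip [0.578 0.052 0.104] 0.66
side tray [ 0.359 -0.243 -0.005] 0.58
side tape_roll [ 0.352 -0.308  0.007] 0.66
side tape_roll [0.643 0.163 0.043] 0.3
side carton [ 0.548 -0.229  0.038] 0.98
side dispenser [ 0.36   0.27  -0.002] 0.76
1.2 [ 0.15134852 -0.52877941  0.20550597] [ 3.11105301e+00  4.36445766e-01 -5.83519120e-05] [0.13367808 0.4115826  0.2843336 ]
```

View pics/top1.png

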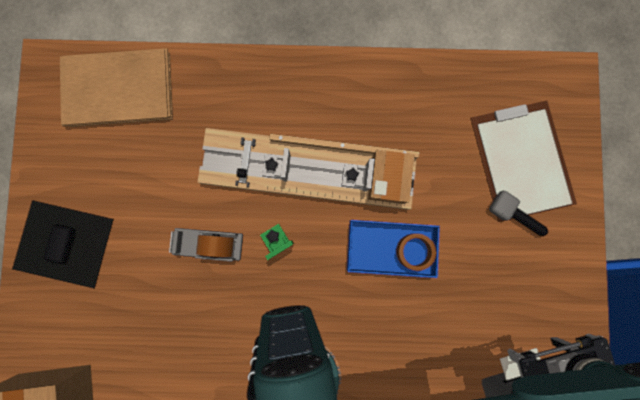

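View pics/side1.png

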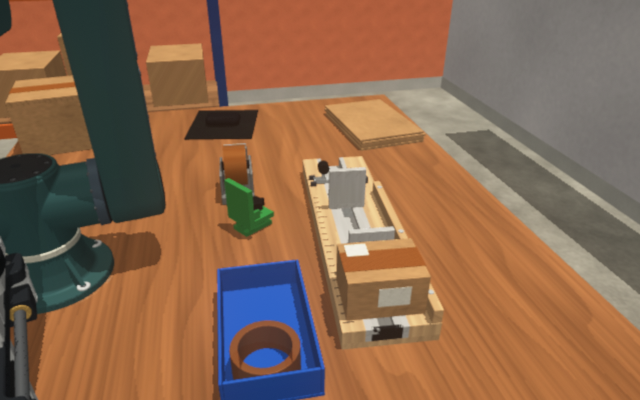

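Candidates: the bare-aluminium stop in the track at top (272,165), with the star knob, sits between keeper and set stop. The green look-alike is off the board at (276,240). The clamped set stop is at (352,175), against the carton. By the description I choose (272,165). The keeper knob is at (243,177). The tray is on the right at (393,250), and its left half is free. I'll check the choice in a close wrist crop.

Emit:
{"name": "apply_moves", "arguments": {
  "motion": [
    [[0.016,0.028,0.01],-0.047],
    [[0.016,0.028,0.01],-0.047],
    [[0.016,0.028,0.01],-0.047],
    [[0.016,0.028,0.01],-0.047],
    [[0.016,0.028,0.01],-0.047],
    [[0.016,0.028,0.01],-0.047],
    [[0.016,0.028,0.01],-0.047],
    [[0.016,0.028,0.01],-0.047]
  ],
  "fingers": 0.05
}}

```text
clock: 1.87
position: [0.2798, -0.3033, 0.2862]
orientation: [3.137, -0.157, 0.001]
wrist_force: [0.4, -0.4, 0.9]
width: 0.0501
finger_force: 0.0
```

Emit:
{"name": "apply_moves", "arguments": {
  "motion": [
    [[0.016,0.028,0.0],0],
    [[0.016,0.028,0.0],0],
    [[0.016,0.028,0.0],0],
    [[0.016,0.028,0.0],0],
    [[0.016,0.028,0.0],0],
    [[0.016,0.028,0.0],0],
    [[0.016,0.028,0.0],0],
    [[0.016,0.028,0.0],0]
  ]
}}

```text
clock: 2.53
position: [0.4078, -0.0792, 0.2858]
orientation: [3.137, -0.152, 0.001]
wrist_force: [0.7, -0.6, -0.5]
width: 0.0503
finger_force: 0.0
```

Emit:
{"name": "apply_moves", "arguments": {
  "motion": [
    [[0.016,0.028,0.0],0],
    [[0.016,0.028,0.0],0],
    [[0.016,0.028,0.0],0],
    [[0.016,0.028,0.0],0],
    [[0.016,0.028,0.0],0],
    [[0,0,0.0],0],
    [[0,0,0.0],0],
    [[0,0,0.0],0]
  ]
}}

```text
clock: 3.2
position: [0.4871, 0.0588, 0.2854]
orientation: [3.137, -0.152, -0.001]
wrist_force: [-0.3, -0.2, 0.1]
width: 0.05
finger_force: 0.0
```

```bash
cat >> h.py <<'E'
from scipy.spatial.transform import Rotation as Ro
from scipy.optimize import least_squares
def wpose():
    s=manip.get_state();T=np.eye(4);T[:3,:3]=Ro.from_rotvec(s['orientation']).as_matrix();T[:3,3]=s['position'];return T
B={'board':(0,0,0),'track_mouth':(0,.225,.036),'keeper_hinge':(.056,.160,.042),'keeper_knob':(-.034,.160,.074)}
def getpts(c,qs,c0=(.575,.08)):
    o=[]
    for q in qs:
        r=[x for x in manip.landmark_of(c,q) if x['p']>.4 and x['location'][0]>.47]
        if r:o.append((q,np.array(r[0]['location'])))
    return o
E
python3 - <<'E'
from h import *
T=wpose();snap('wrist','w1')
s=manip.get_state();print(s['clock'],s['position'],s['orientation'],s['wrist_force'],s['joint_positions'])
print(manip.calibration('wrist'))
find('wrist',['board','track_mouth','keeper_knob','keeper_hinge','stop','stop_grip','set_stop'])
snap('top','t2');find('top',['board','track_mouth','keeper_knob','keeper_hinge','stop','stop_grip','set_stop'])
E
```

```text
3.25 [0.48701713 0.05840844 0.28565954] [ 3.13717790e+00 -1.54072948e-01 -1.45627790e-05] [-0.60838029  0.03384798 -0.0628011 ] [ 4.16744800e-03 -4.75803175e-02  1.35045696e+00 -6.55622289e-04
  1.83875893e+00  1.67293526e+00]
{'fx': 324.26917384633936, 'fy': 324.26917384633936, 'cx': 321.9852191983839, 'cy': 194.03974421137048, 'mount': array([[ 5.25054166e-05, -9.64629577e-01, -2.63609135e-01,
         7.70058419e-02],
       [ 9.99999764e-01, -1.29897995e-04,  6.74517034e-04,
         1.46889364e-04],
       [-6.84901380e-04, -2.63609108e-01,  9.64629343e-01,
        -1.78542784e-01],
       [ 0.00000000e+00,  0.00000000e+00,  0.00000000e+00,
         1.00000000e+00]])}
wrist board [ 0.569  0.01  -0.004] 0.64
wrist track_mouth [0.595 0.235 0.037] 0.79
wrist keeper_knob [0.558 0.173 0.071] 0.69
wrist keeper_knob [0.573 0.054 0.104] 0.19
wrist keeper_hinge [0.642 0.164 0.043] 0.7
wrist stop [0.579 0.082 0.017] 0.85
wrist stop [ 0.376  0.078 -0.002] 0.61
wrist stop_grip [0.574 0.051 0.105] 0.63
wrist stop_grip [0.354 0.063 0.094] 0.61
wrist set_stop [ 0.554 -0.141  0.014] 0.95
top board [0.572 0.01  0.001] 0.63
top stop [0.376 0.078 0.005] 0.62
top stop [ 0.354 -0.303  0.005] 0.39
top stop_grip [0.353 0.062 0.09 ] 0.84
top set_stop [ 0.555 -0.14   0.012] 0.97
```

View pics/w1.png

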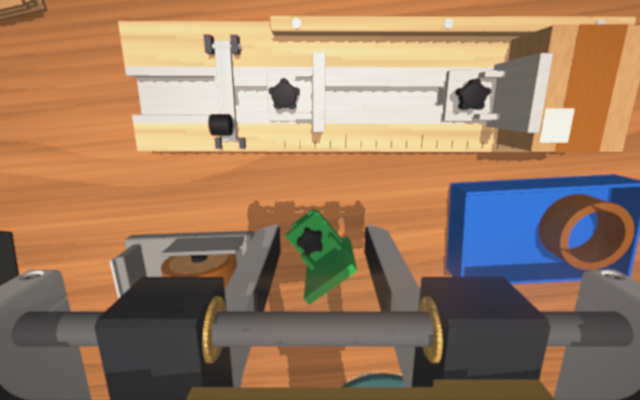

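The close wrist view confirms the choice. The slack stop's plate is at (320,92) and its star knob at (285,95). The keeper knob is at (220,125), and the green look-alike at (315,250) lies off the board. Next I'll fit the board pose.

```bash
python3 - <<'E'
from h import *
D=[((0,0,0),[(.572,.012),(.571,.009),(.569,.010),(.572,.010)]),((0,.225,0),[(.591,.231),(.593,.233),(.595,.235)]),((-.034,.16,0),[(.558,.171),(.556,.171),(.558,.173)]),((.056,.16,0),[(.647,.158),(.644,.164),(.642,.164)])]
b=np.array([p[:2] for p,l in D for _ in l]);w=np.array([q for p,l in D for q in l])
def M(v,b):c,s=np.cos(v[2]),np.sin(v[2]);return v[:2]+b@np.array([[c,s],[-s,c]])
r=least_squares(lambda v:((M(v,b)-w)).ravel(),[.57,.01,-.09],loss='soft_l1',f_scale=.003);v=r.x
print(v,np.round((w-M(v,b))*1e3).tolist())
# image-based: fitted outer points in wrist view, project board edges check
T=wpose();k=manip.calibration('wrist');C=T@k['mount']
def px(p):
    q=np.linalg.inv(C)@np.append(p,1);return np.round([k['fx']*q[0]/q[2]+k['cx'],k['fy']*q[1]/q[2]+k['cy']],1)
for n,p in dict(c1=(-.07,.285,.036),slot1=(-.024,.285,.036),slot2=(.024,.285,.036),c2=(.085,.285,.036),c3=(-.07,-.1,.036),knob=(-.034,.16,.074)).items():
    print(n,px([*M(v,np.array([p[:2]]))[0],p[2]]))
for n,p in dict(stop=(.579,.083),grip=(.576,.053),tray=(.359,-.244),set=(.5545,-.140)).items():
    c,s=np.cos(v[2]),np.sin(v[2]);print(n,np.array([[c,s],[-s,c]])@(np.array(p)-v[:2]))
E
python3 -c "
import cv2;i=cv2.imread('pics/w1.png')[0:160,100:360];cv2.imwrite('pics/c1.png',cv2.resize(i,(780,480)))"
```

```text
[ 0.57156783  0.00952646 -0.10532298] [[0.0, 2.0], [-1.0, -1.0], [-3.0, 0.0], [0.0, 0.0], [-4.0, -2.0], [-2.0, -0.0], [-0.0, 2.0], [3.0, -1.0], [1.0, -1.0], [3.0, 1.0], [3.0, -5.0], [-0.0, 1.0], [-2.0, 1.0]]
c1 [136.3 149.5]
slot1 [131.2 113.5]
slot2 [125.5  73.7]
c2 [117.8  19.4]
c3 [428.1 151.8]
knob [220.5 124. ]
stop [-0.00033316  0.07384773]
grip [-0.00016269  0.04369858]
tray [-0.18473709 -0.2744685 ]
set [-0.00125377 -0.1504922 ]
```

View pics/c1.png

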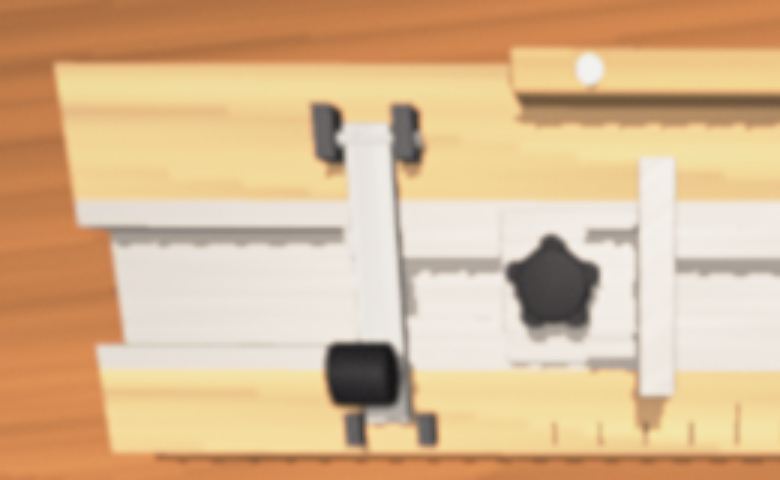

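The crop shows the bare aluminium plate at crop x≈657, the star knob at (552,282) and the barrel knob at (362,374). All of these match the fitted pose to within about 1 px. The board is at about (0.571, 0.0095), yaw −0.102, and the knob at (0.5535, 0.172, 0.074). Going for the knob.

Emit:
{"name": "apply_moves", "arguments": {
  "motion": [
    [[0.0083,0.0142,-0.014],0],
    [[0.0083,0.0142,-0.014],0],
    [[0.0083,0.0142,-0.014],0],
    [[0.0083,0.0142,-0.014],0],
    [[0.0083,0.0142,-0.014],0],
    [[0.0083,0.0142,-0.014],0],
    [[0.0083,0.0142,-0.014],0],
    [[0.0083,0.0142,-0.014],-0.004]
  ]
}}

```text
clock: 4.67
position: [0.5541, 0.1736, 0.1727]
orientation: [3.137, -0.159, -0.0]
wrist_force: [1.0, -0.2, 0.1]
width: 0.0495
finger_force: 0.0
```

Emit:
{"name": "apply_moves", "arguments": {
  "motion": [
    [[0,0,-0.02],0],
    [[0,0,-0.02],0],
    [[0,0,-0.02],0],
    [[0,0,-0.02],0],
    [[0,0,-0.02],0],
    [[0,0,-0.014],0],
    [[0,0,0],0],
    [[0,0,0],0]
  ]
}}

```text
clock: 5.33
position: [0.5531, 0.1728, 0.0586]
orientation: [3.137, -0.159, -0.004]
wrist_force: [0.8, 0.5, 0.2]
width: 0.0501
finger_force: 0.0
```

Emit:
{"name": "apply_moves", "arguments": {
  "motion": [
    [[0,0,0],0],
    [[0,0,0],0],
    [[0,0,0],0],
    [[0,0,0],0],
    [[0,0,0],0],
    [[0,0,0],0],
    [[0,0,0],0],
    [[0,0,0],0]
  ],
  "fingers": 0.015,
  "squeeze": 12
}}

```text
clock: 6.0
position: [0.5543, 0.1721, 0.0606]
orientation: [3.136, -0.159, 0.003]
wrist_force: [-1.2, -4.4, 6.0]
width: 0.0239
finger_force: 12.0
```

Emit:
{"name": "apply_moves", "arguments": {
  "motion": [
    [[0.0035,-0.0004,0.0088],0],
    [[0.0046,-0.0004,0.0084],0],
    [[0.0054,-0.0006,0.008],0],
    [[0.0061,-0.0006,0.0073],0],
    [[0.0068,-0.0007,0.0067],0],
    [[0.0074,-0.0007,0.006],0],
    [[0.008,-0.0008,0.0052],0],
    [[0.0084,-0.0009,0.0044],0]
  ]
}}

```text
clock: 6.67
position: [0.6041, 0.1671, 0.1146]
orientation: [3.136, -0.159, -0.003]
wrist_force: [-1.9, -3.7, -2.4]
width: 0.0241
finger_force: 12.0
```

Emit:
{"name": "apply_moves", "arguments": {
  "motion": [
    [[0.0088,-0.0009,0.0036],0],
    [[0.0091,-0.0009,0.0026],0],
    [[0.0093,-0.001,0.0017],0],
    [[0.0095,-0.001,0.0008],0],
    [[0.0095,-0.001,-0.0002],0],
    [[0.0094,-0.0009,-0.0011],0],
    [[0.0093,-0.0009,-0.0021],0],
    [[0.009,-0.001,-0.003],0]
  ]
}}

```text
clock: 7.33
position: [0.6793, 0.1596, 0.1178]
orientation: [3.137, -0.16, 0.003]
wrist_force: [-1.4, -4.8, 1.1]
width: 0.024
finger_force: 12.0
```

Emit:
{"name": "apply_moves", "arguments": {
  "motion": [
    [[0.0087,-0.0009,-0.0039],0],
    [[0,0,0],0],
    [[0,0,0],0],
    [[0,0,0],0],
    [[0,0,0],0],
    [[0,0,0],0],
    [[0,0,0],0],
    [[0,0,0],0]
  ]
}}

```text
clock: 8.0
position: [0.6879, 0.1588, 0.1139]
orientation: [3.137, -0.159, 0.007]
wrist_force: [2.2, -5.5, 1.5]
width: 0.024
finger_force: 12.0
```

Run:
```python
from h import *
snap('wrist','w2');snap('side','s2');find('side',['keeper_knob']);find('wrist',['keeper_knob'])
a=cv2.imread('pics/s2.png')[130:290,180:420];cv2.imwrite('pics/s2c.png',cv2.resize(a,(720,480)))
```

```text
side keeper_knob [0.676 0.157 0.132] 0.63
wrist keeper_knob [0.681 0.161 0.126] 0.78
```

View pics/s2c.png

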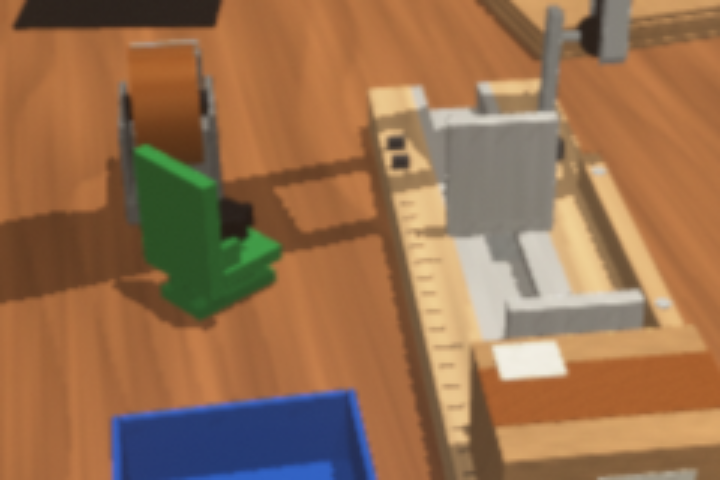

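The side view shows the keeper standing up, past vertical, at crop (555,60), with the knob in the fingers at (595,30). Releasing it and going to the stop's plate.

Emit:
{"name": "apply_moves", "arguments": {
  "motion": [
    [[0,0,0],0],
    [[0,0,0],0],
    [[0,0,0],0],
    [[0,0,0],0],
    [[0,0,0.02],0],
    [[0,0,0.02],0],
    [[0,0,0.03],0],
    [[0,0,0.02],0]
  ],
  "fingers": 0.045
}}

```text
clock: 8.87
position: [0.6866, 0.16, 0.2048]
orientation: [-3.137, 0.158, -0.002]
wrist_force: [0.4, -0.3, 0.5]
width: 0.0448
finger_force: 0.0
```

Emit:
{"name": "apply_moves", "arguments": {
  "motion": [
    [[-0.016,-0.0152,0],0],
    [[-0.016,-0.0152,0],0],
    [[-0.016,-0.0152,0],0],
    [[-0.016,-0.0152,0],0],
    [[-0.016,-0.0152,0],0],
    [[-0.016,-0.0152,0],0],
    [[-0.016,-0.0152,0],0],
    [[0,0,0],0]
  ]
}}

```text
clock: 9.53
position: [0.5724, 0.0513, 0.2032]
orientation: [3.137, -0.162, -0.001]
wrist_force: [0.6, 0.3, 0.6]
width: 0.0451
finger_force: 0.0
```

Run:
```python
from h import *
s=manip.get_state();print(s['position'])
snap('wrist','w3');find('wrist',['keeper_knob','stop','stop_grip','track_mouth'])
snap('side','s3');find('side',['keeper_knob','stop_grip'])
```

```text
[0.57235991 0.05126576 0.20316836]
wrist keeper_knob [0.679 0.163 0.124] 0.88
wrist stop [ 0.378  0.076 -0.003] 0.74
wrist stop [0.576 0.079 0.017] 0.64
wrist stop [0.642 0.165 0.042] 0.51
wrist stop_grip [0.575 0.05  0.106] 0.91
wrist stop_grip [0.352 0.066 0.092] 0.69
wrist stop_grip [0.683 0.16  0.128] 0.59
wrist track_mouth [0.593 0.234 0.038] 0.72
side keeper_knob [0.678 0.158 0.132] 0.72
side stop_grip [0.58  0.052 0.103] 0.84
side stop_grip [0.353 0.061 0.09 ] 0.84
```

View pics/w3.png

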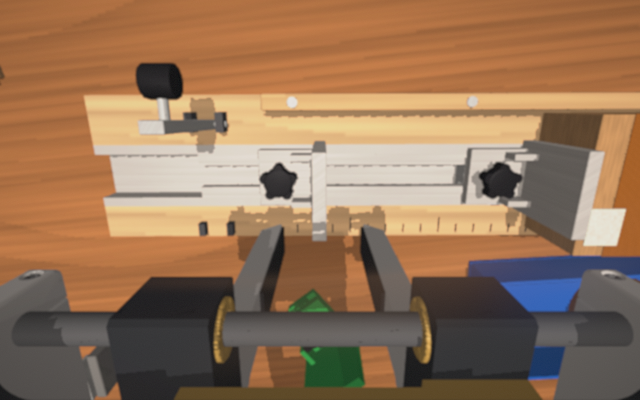

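The keeper stays up by itself at (165,100), the way is clear, and the fingers straddle the plate at (319,190).

Emit:
{"name": "apply_moves", "arguments": {
  "motion": [
    [[0.003,0.001,-0.02],0],
    [[0,0,-0.02],0],
    [[0,0,-0.02],0],
    [[0,0,-0.02],0],
    [[0,0,-0.02],0],
    [[0,0,-0.017],0],
    [[0,0,0],0],
    [[0,0,0],0]
  ]
}}

```text
clock: 10.6
position: [0.577, 0.0541, 0.0845]
orientation: [3.137, -0.158, -0.004]
wrist_force: [-0.1, 0.1, 0.1]
width: 0.0451
finger_force: 0.0
```

Emit:
{"name": "apply_moves", "arguments": {
  "motion": [
    [[0,0,0],0],
    [[0,0,0],0],
    [[0,0,0],0],
    [[0,0,0],0],
    [[0,0,0],0],
    [[0,0,0],0],
    [[0,0,0],0],
    [[0,0,0],0]
  ],
  "fingers": 0.004,
  "squeeze": 25
}}

```text
clock: 11.27
position: [0.5779, 0.0536, 0.0864]
orientation: [3.137, -0.159, 0.002]
wrist_force: [-1.0, -2.5, 3.6]
width: 0.0121
finger_force: 25.0
```

Emit:
{"name": "apply_moves", "arguments": {
  "motion": [
    [[0.0005,0.005,0],0],
    [[0.0008,0.008,0],0],
    [[0.0008,0.008,0],0],
    [[0.0008,0.008,0],0],
    [[0.0008,0.008,0],0],
    [[0.0008,0.008,0],0],
    [[0.0008,0.008,0],0],
    [[0.0008,0.008,0],0]
  ]
}}

```text
clock: 11.93
position: [0.5842, 0.1139, 0.0866]
orientation: [3.135, -0.16, 0.002]
wrist_force: [-0.3, -4.9, 4.2]
width: 0.0121
finger_force: 25.0
```

Emit:
{"name": "apply_moves", "arguments": {
  "motion": [
    [[0.0008,0.008,0],0],
    [[0.0008,0.008,0],0],
    [[0.0008,0.008,0],0],
    [[0.0008,0.008,0],0],
    [[0.0008,0.008,0],0],
    [[0.0008,0.008,0],0],
    [[0.0008,0.008,0],0],
    [[0.0008,0.008,0],0]
  ]
}}

```text
clock: 12.6
position: [0.5905, 0.1778, 0.0866]
orientation: [3.135, -0.16, 0.002]
wrist_force: [-0.5, -5.4, 5.3]
width: 0.0119
finger_force: 25.0
```

Emit:
{"name": "apply_moves", "arguments": {
  "motion": [
    [[0.0008,0.008,0],0],
    [[0.0008,0.008,0],0],
    [[0.0008,0.008,0],0],
    [[0.0005,0.005,0],0],
    [[0,0,0],0],
    [[0,0,0],0],
    [[0,0,0],0],
    [[0,0,0],0]
  ],
  "squeeze": 40
}}

```text
clock: 13.27
position: [0.5934, 0.2083, 0.0864]
orientation: [-3.136, 0.159, -0.002]
wrist_force: [0.5, -1.5, 5.2]
width: 0.0122
finger_force: 40.0
```

Run:
```python
from h import *
print(manip.get_state()['position'])
snap('wrist','w4');find('wrist',['stop','stop_grip','keeper_knob','tray','tape_roll'])
snap('side','s4');find('side',['stop','stop_grip','tray','tape_roll'])
```

```text
[0.59339436 0.20826243 0.08643799]
wrist stop [0.592 0.236 0.015] 0.95
wrist stop [ 0.376  0.077 -0.002] 0.92
wrist stop_grip [0.589 0.208 0.104] 0.97
wrist keeper_knob [0.68  0.158 0.125] 0.6
wrist tape_roll [0.592 0.236 0.015] 0.68
wrist tape_roll [0.641 0.162 0.044] 0.24
side stop [0.375 0.081 0.   ] 0.66
side stop [0.595 0.235 0.016] 0.56
side stop_grip [0.592 0.207 0.102] 0.87
side tray [ 0.36  -0.243 -0.004] 0.71
side tape_roll [ 0.352 -0.309  0.009] 0.67
```

The stop is at board y ≈ 228, inside the mouth. Lifting it straight up.

Emit:
{"name": "apply_moves", "arguments": {
  "motion": [
    [[0,0,0.005],0],
    [[0,0,0.01],0],
    [[0,0,0.015],0],
    [[0,0,0.025],0],
    [[0,0,0.03],0],
    [[0,0,0.03],0],
    [[0,0,0.025],0],
    [[0,0,0.01],0]
  ]
}}

```text
clock: 14.48
position: [0.5937, 0.2087, 0.2398]
orientation: [-3.135, 0.158, -0.007]
wrist_force: [0.1, 0.4, -3.6]
width: 0.0118
finger_force: 40.0
```

Emit:
{"name": "apply_moves", "arguments": {
  "motion": [
    [[-0.004,-0.007,0],0],
    [[-0.009,-0.016,0],0],
    [[-0.014,-0.025,0],0.005],
    [[-0.015,-0.028,0],0.005],
    [[-0.015,-0.028,0],0.005],
    [[-0.015,-0.028,0],0.005],
    [[-0.015,-0.028,0],0.005],
    [[-0.015,-0.028,0],0.005]
  ]
}}

```text
clock: 15.15
position: [0.4882, 0.0187, 0.2322]
orientation: [-3.139, 0.111, 0.01]
wrist_force: [0.9, 0.6, -4.6]
width: 0.0114
finger_force: 40.0
```

Emit:
{"name": "apply_moves", "arguments": {
  "motion": [
    [[-0.015,-0.028,0],0],
    [[-0.015,-0.028,0],0],
    [[-0.015,-0.028,0],0],
    [[-0.015,-0.028,0],0],
    [[-0.015,-0.028,0],0],
    [[-0.015,-0.028,0],0],
    [[-0.013,-0.024,0],0],
    [[-0.008,-0.014,0],0]
  ]
}}

```text
clock: 15.82
position: [0.3769, -0.1876, 0.2325]
orientation: [-3.138, 0.116, 0.008]
wrist_force: [-0.1, 0.7, -3.7]
width: 0.0116
finger_force: 40.0
```

Emit:
{"name": "apply_moves", "arguments": {
  "motion": [
    [[-0.007,-0.012,0],0],
    [[-0.005,-0.008,0],0],
    [[-0.003,-0.004,0],0],
    [[0,0,0],0],
    [[0,0,0],0],
    [[0,0,0],0],
    [[0,0,0],0],
    [[0,0,0],0]
  ]
}}

```text
clock: 16.48
position: [0.3653, -0.2097, 0.2357]
orientation: [-3.14, 0.11, -0.0]
wrist_force: [0.3, 0.0, -3.4]
width: 0.0116
finger_force: 40.0
```

Run:
```python
from h import *
s=manip.get_state();print(s['position'],s['width'],s['wrist_force'])
snap('wrist','w5');find('wrist',['stop','stop_grip','tray','tape_roll'])
snap('side','s5');find('side',['stop','stop_grip','tray','tape_roll'])
```

```text
[ 0.36532085 -0.20965328  0.23573304] 0.011617388182138089 [ 0.33854536  0.00883548 -3.42909706]
wrist stop [ 0.38   0.079 -0.001] 0.8
wrist stop [ 0.362 -0.181  0.166] 0.78
wrist stop_grip [ 0.362 -0.212  0.258] 0.92
wrist stop_grip [0.354 0.062 0.091] 0.58
wrist tray [ 0.36  -0.242  0.002] 0.74
wrist tape_roll [ 0.569  0.009 -0.002] 0.19
side stop [ 0.368 -0.18   0.166] 0.56
side stop_grip [ 0.364 -0.21   0.252] 0.64
side tray [ 0.36  -0.242 -0.004] 0.88
side tape_roll [ 0.352 -0.307  0.01 ] 0.57
```

View pics/w5.png

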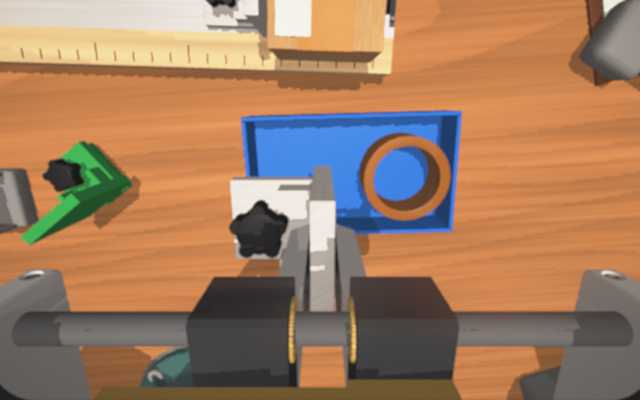

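The wrist view shows the stop held level, its plate at (322,240) and star knob at (260,228), above the free half of the tray. The tape roll at (405,178) is clear. Lowering it.

Emit:
{"name": "apply_moves", "arguments": {
  "motion": [
    [[-0.003,-0.007,0],0],
    [[0,0,-0.015],0],
    [[0,0,-0.025],0],
    [[0,0,-0.03],0],
    [[0,0,-0.03],0],
    [[0,0,-0.025],0],
    [[0,0,-0.015],0],
    [[0,0,-0.006],0]
  ]
}}

```text
clock: 17.65
position: [0.3599, -0.2163, 0.0864]
orientation: [-3.136, 0.112, 0.008]
wrist_force: [-0.5, 0.1, -4.1]
width: 0.0118
finger_force: 40.0
```

Emit:
{"name": "apply_moves", "arguments": {
  "motion": [
    [[0,0,-0.002],0],
    [[0,0,-0.002],0],
    [[0,0,-0.002],0],
    [[0,0,-0.0015],0],
    [[0,0,-0.0015],0],
    [[0,0,0],0],
    [[0,0,0],0],
    [[0,0,0],0]
  ]
}}

```text
clock: 18.32
position: [0.3621, -0.2173, 0.081]
orientation: [3.139, -0.112, 0.001]
wrist_force: [0.3, 0.3, -3.8]
width: 0.0118
finger_force: 40.0
```

Emit:
{"name": "apply_moves", "arguments": {
  "motion": [
    [[0,0,-0.001],0],
    [[0,0,-0.001],0],
    [[0,0,-0.001],0],
    [[0,0,0],0],
    [[0,0,0],0],
    [[0,0,0],0],
    [[0,0,0],0],
    [[0,0,0],0]
  ]
}}

```text
clock: 18.98
position: [0.362, -0.2172, 0.0777]
orientation: [3.139, -0.112, -0.0]
wrist_force: [0.6, -0.3, -3.5]
width: 0.0114
finger_force: 40.0
```

Emit:
{"name": "apply_moves", "arguments": {
  "motion": [
    [[0,0,-0.001],0],
    [[0,0,0],0],
    [[0,0,0],0],
    [[0,0,0],0],
    [[0,0,0],0],
    [[0,0,0],0],
    [[0,0,0],0],
    [[0,0,0],0]
  ]
}}

```text
clock: 19.65
position: [0.3621, -0.2174, 0.0774]
orientation: [3.139, -0.112, 0.001]
wrist_force: [-2.5, 0.7, 5.5]
width: 0.0118
finger_force: 40.0
```

Contact with the tray floor: fz went from −3.5 to +5.5. Releasing.

Emit:
{"name": "apply_moves", "arguments": {
  "motion": [
    [[0,0,0],0],
    [[0,0,0],0],
    [[0,0,0],0],
    [[0,0,0],0],
    [[0,0,0],0],
    [[0,0,0],0],
    [[0,0,0.01],0],
    [[0,0,0.02],0]
  ],
  "fingers": 0.036
}}

```text
clock: 20.32
position: [0.3604, -0.2159, 0.105]
orientation: [-3.136, 0.112, 0.007]
wrist_force: [0.9, -0.5, 0.1]
width: 0.0361
finger_force: 0.0
```

Emit:
{"name": "apply_moves", "arguments": {
  "motion": [
    [[0,0,0.025],0],
    [[0,0,0.03],0],
    [[0,0,0.03],0],
    [[0,0,0.03],0],
    [[0.005,0.01,0.02],0],
    [[0.015,0.025,0],-0.01],
    [[0.017,0.03,0],-0.01],
    [[0.017,0.03,0],-0.01]
  ]
}}

```text
clock: 20.98
position: [0.4167, -0.1216, 0.2435]
orientation: [3.136, -0.163, 0.004]
wrist_force: [0.7, -1.3, -0.7]
width: 0.0359
finger_force: 0.0
```

Run:
```python
from h import *
s=manip.get_state();print(s['position'],s['width'])
snap('wrist','w6');find('wrist',['stop','tray'])
snap('side','s6');find('side',['stop','stop_grip','tray','tape_roll','keeper_knob'])
a=cv2.imread('pics/s6.png')[130:400,180:450];b=cv2.imread('pics/w6.png');cv2.imwrite('pics/m6.png',np.hstack([cv2.resize(a,(400,400)),b[:,240:]]))
```

```text
[ 0.41669434 -0.12160456  0.24345002] 0.035859423951109054
wrist stop [ 0.378  0.076 -0.005] 0.82
wrist stop [ 0.358 -0.191  0.006] 0.7
wrist tray [ 0.36  -0.241 -0.001] 0.94
side stop [ 0.374  0.081 -0.001] 0.65
side stop [ 0.366 -0.189  0.006] 0.63
side stop_grip [ 0.361 -0.219  0.093] 0.92
side stop_grip [0.597 0.231 0.033] 0.7
side stop_grip [0.352 0.061 0.093] 0.65
side tray [ 0.362 -0.244 -0.006] 0.77
side tape_roll [ 0.352 -0.311  0.005] 0.96
side tape_roll [ 0.36   0.271 -0.001] 0.36
side keeper_knob [0.674 0.157 0.132] 0.95
side keeper_knob [ 0.57   0.008 -0.003] 0.52
```

View pics/m6.png

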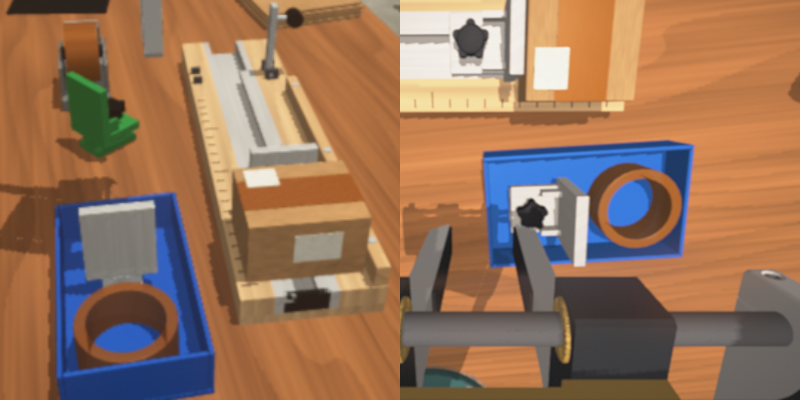

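The stop stands upright in the tray: left view (118,240), right view (545,215), clear of the tape roll. The keeper is still up, with its knob at left (292,18). Returning to the knob.

Emit:
{"name": "apply_moves", "arguments": {
  "motion": [
    [[0.019,0.02,0],0],
    [[0.019,0.02,0],0],
    [[0.019,0.02,0],0],
    [[0.019,0.02,0],0],
    [[0.019,0.02,0],0],
    [[0.019,0.02,0],0],
    [[0.019,0.02,0],0],
    [[0.019,0.02,0],0]
  ],
  "fingers": 0.05
}}

```text
clock: 22.1
position: [0.5687, 0.0377, 0.2416]
orientation: [3.137, -0.162, -0.0]
wrist_force: [0.3, -0.8, -0.1]
width: 0.0498
finger_force: 0.0
```

Emit:
{"name": "apply_moves", "arguments": {
  "motion": [
    [[0.019,0.02,-0.005],0],
    [[0.019,0.02,-0.005],0],
    [[0.019,0.02,-0.005],0],
    [[0.019,0.02,-0.005],0],
    [[0.019,0.02,-0.005],0],
    [[0.019,0.02,-0.005],0],
    [[0,0,0],0],
    [[0,0,0],0]
  ]
}}

```text
clock: 22.77
position: [0.6821, 0.1574, 0.2092]
orientation: [3.136, -0.159, -0.006]
wrist_force: [-0.3, 0.1, 0.1]
width: 0.0497
finger_force: 0.0
```

Run:
```python
from h import *
s=manip.get_state();print(s['position'],s['orientation'])
snap('wrist','w7');find('wrist',['keeper_knob'])
```

```text
[0.682138   0.15738575 0.2092415 ] [ 3.13634636 -0.15904553 -0.00587906]
wrist keeper_knob [0.683 0.161 0.13 ] 0.71
```

Emit:
{"name": "apply_moves", "arguments": {
  "motion": [
    [[0.004,0.002,-0.015],0],
    [[0,0,-0.02],0],
    [[0,0,-0.02],0],
    [[0,0,-0.02],0],
    [[0,0,-0.015],0],
    [[0,0,-0.006],0],
    [[0,0,0],0],
    [[0,0,0],0]
  ]
}}

```text
clock: 23.53
position: [0.6861, 0.159, 0.1172]
orientation: [-3.137, 0.161, -0.002]
wrist_force: [-1.1, 0.3, 0.4]
width: 0.0499
finger_force: 0.0
```

Emit:
{"name": "apply_moves", "arguments": {
  "motion": [
    [[0,0,0],0],
    [[0,0,0],0],
    [[0,0,0],0],
    [[0,0,0],0],
    [[0,0,0],0],
    [[0,0,0],0],
    [[0,0,0],0],
    [[0,0,0],0]
  ],
  "fingers": 0.015,
  "squeeze": 12
}}

```text
clock: 24.2
position: [0.6865, 0.1589, 0.1166]
orientation: [3.136, -0.16, 0.003]
wrist_force: [-0.3, -3.9, 3.9]
width: 0.024
finger_force: 12.0
```

Emit:
{"name": "apply_moves", "arguments": {
  "motion": [
    [[-0.0087,0.0009,0.0039],0],
    [[-0.009,0.001,0.003],0],
    [[-0.0093,0.0009,0.0021],0],
    [[-0.0094,0.0009,0.0011],0],
    [[-0.0095,0.001,0.0002],0],
    [[-0.0095,0.001,-0.0008],0],
    [[-0.0093,0.001,-0.0017],0],
    [[-0.0091,0.0009,-0.0026],0]
  ]
}}

```text
clock: 24.87
position: [0.6108, 0.1664, 0.1203]
orientation: [3.135, -0.159, -0.002]
wrist_force: [1.6, -5.4, -0.7]
width: 0.0239
finger_force: 12.0
```

Emit:
{"name": "apply_moves", "arguments": {
  "motion": [
    [[-0.0088,0.0009,-0.0036],0],
    [[-0.0084,0.0009,-0.0044],0],
    [[-0.008,0.0008,-0.0052],0],
    [[-0.0074,0.0007,-0.006],0],
    [[-0.0068,0.0007,-0.0067],0],
    [[-0.0061,0.0006,-0.0073],0],
    [[-0.0054,0.0006,-0.008],0],
    [[-0.0046,0.0004,-0.0084],0]
  ]
}}

```text
clock: 25.53
position: [0.5548, 0.172, 0.0706]
orientation: [3.135, -0.159, -0.003]
wrist_force: [0.7, -6.3, -0.6]
width: 0.0237
finger_force: 12.0
```

Emit:
{"name": "apply_moves", "arguments": {
  "motion": [
    [[-0.0018,0.0002,-0.0044],0],
    [[-0.0017,0.0002,-0.0044],0],
    [[0,0,0],0],
    [[0,0,0],0],
    [[0,0,0],0],
    [[0,0,0],0],
    [[0,0,0],0],
    [[0,0,0],0]
  ]
}}

```text
clock: 26.2
position: [0.5518, 0.1724, 0.0633]
orientation: [3.135, -0.159, -0.002]
wrist_force: [-1.2, -6.9, 5.3]
width: 0.0237
finger_force: 12.0
```

Emit:
{"name": "apply_moves", "arguments": {
  "motion": [
    [[0,0,-0.001],0],
    [[0,0,-0.001],0],
    [[0,0,0],0],
    [[0,0,0],0],
    [[0,0,0],0],
    [[0,0,0],0],
    [[0,0,0],0],
    [[0,0,0],0]
  ]
}}

```text
clock: 26.87
position: [0.5519, 0.1724, 0.0632]
orientation: [3.135, -0.158, -0.001]
wrist_force: [-4.6, -7.1, 11.8]
width: 0.0239
finger_force: 12.0
```

Emit:
{"name": "apply_moves", "arguments": {
  "motion": [
    [[0,0,0],0],
    [[0,0,0],0],
    [[0,0,0],0],
    [[0,0,0],0],
    [[0,0,0],0],
    [[0,0,0.02],0],
    [[0,0,0.03],0],
    [[0,0,0.03],0]
  ],
  "fingers": 0.05
}}

```text
clock: 27.53
position: [0.5518, 0.1736, 0.1395]
orientation: [3.137, -0.158, -0.007]
wrist_force: [0.4, 1.7, 0.3]
width: 0.05
finger_force: 0.0
```

Emit:
{"name": "apply_moves", "arguments": {
  "motion": [
    [[-0.005,-0.005,0.03],0],
    [[-0.01,-0.015,0.02],0],
    [[-0.01,-0.015,0.01],0],
    [[-0.01,-0.015,0.01],0],
    [[-0.01,-0.015,0],0],
    [[-0.01,-0.015,0],0],
    [[0,0,0],0],
    [[0,0,0],0]
  ]
}}

```text
clock: 28.2
position: [0.498, 0.0934, 0.2105]
orientation: [-3.137, 0.16, -0.0]
wrist_force: [0.6, -0.2, 0.9]
width: 0.05
finger_force: 0.0
```

Run:
```python
from h import *
s=manip.get_state();print(s['clock'],s['position'],s['wrist_force'])
a=snap('wrist','w8');find('wrist',['keeper_knob','stop','set_stop'])
b=snap('side','s8');find('side',['stop','stop_grip','tray','tape_roll','keeper_knob','carton','dispenser'])
cv2.imwrite('pics/m8.png',np.hstack([cv2.resize(b[130:400,180:450],(400,400)),a[:,120:520]])[:,:,::-1])
```

```text
28.2 [0.49804509 0.09340552 0.2104863 ] [ 0.59735879 -0.19311419  0.87523551]
wrist keeper_knob [0.557 0.171 0.072] 0.96
wrist stop [ 0.361 -0.192  0.009] 0.74
wrist stop [ 0.376  0.076 -0.003] 0.68
wrist set_stop [ 0.556 -0.141  0.014] 0.9
side stop [ 0.361 -0.187  0.006] 0.74
side stop [ 0.374  0.08  -0.   ] 0.68
side stop_grip [0.354 0.062 0.088] 0.82
side stop_grip [ 0.363 -0.218  0.095] 0.75
side stop_grip [ 0.569  0.011 -0.002] 0.61
side tray [ 0.359 -0.242 -0.002] 0.77
side tape_roll [ 0.354 -0.308  0.006] 0.64
side tape_roll [ 0.36   0.271 -0.001] 0.38
side keeper_knob [0.555 0.171 0.076] 0.56
side carton [ 0.546 -0.223  0.039] 0.96
side dispenser [ 0.359  0.27  -0.001] 0.88
```

View pics/m8.png

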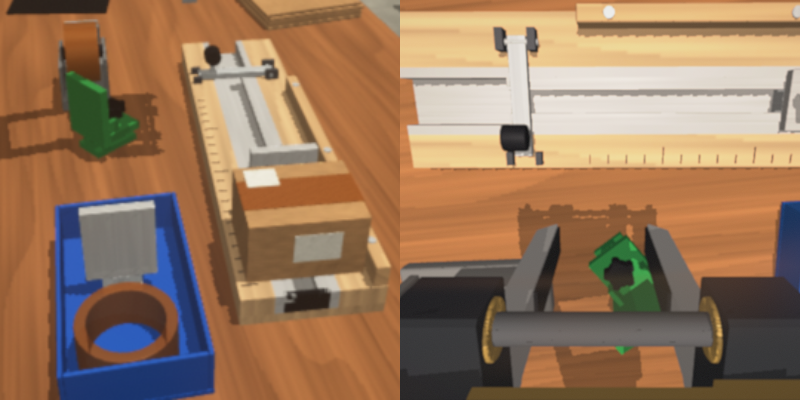

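The keeper lies flat across the empty track: left view (235,72), right view (515,90). The stop stands upright in the tray at left (118,240). The carton and dispenser haven't moved, and the gripper is touching nothing.

```bash
python3 -c "
from plant import manip
print(manip.job_done())"
```

```text
the job is handed in; nothing more can be done
None
```

The job is handed in at about 28 s: the slack stop stands upright in the blue tray, the keeper is back down flat across the track, and the carton and dispenser are where they were.

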